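# Clamp a re-glued vial rack in a bench screw press

## Task

The top board of the wooden vial rack has just been re-glued. Slide the rack along the bed of the small bench press until it is fully home against the back stop, then wind the T-handle clockwise (seen from above) (it takes several grasps, on one end and then the other) until the foot clamps the rack firmly with about 80 N (never more than 180 N, which would crush it). Leave it clamped with your hand off, and leave the two bottles and the stamp where they stand.

Things in the scene. Friction and masses are not known exactly. Their poses are not given: they have to be found in the camera images.
- press: Grey bed plate of the bench press, fixed, 124 mm (its x) x 240 mm (its y, from -75 to +165 mm) x 14 mm thick. Origin: on its underside (worktop height), straight below the screw axis; z up. The rack is loaded from the +y end. Guide rails along y, inner faces at x = -32 and +32 mm, tops 28 mm above the worktop, flared at the +y end.
- stop_face (a point): Middle of the face of the back stop, a fixed steel block 80 mm wide across the rear of the bed, top 48 mm above the worktop. The point lies 50 mm behind the screw axis (press y = -50 mm), 39 mm above the worktop; axes as the press.
- beam_top (a point): Centre of the top of the grey crossbeam, on the screw axis, 148 mm above the worktop; axes as the press. Beam 124 (x) x 46 (y) x 24 mm on two round 16 mm columns at x = -51 and +51 mm; column nuts up to 157 mm. Under it on the axis hangs the steel pressure foot, 40 mm diameter, at an unknown start height: 14 to 27 mm above the rack. It sinks 24 mm per full turn of the handle.
- handle: Steel T-handle: straight round crossbar 12 mm thick, 139 mm over its 17 mm ball ends, on a round hub of 24 mm diameter whose top is 14 mm above the bar's centre line. Turns about the vertical screw axis at constant height; clockwise from above lowers the foot; the two ends are alike. Origin: on the axis 148 mm above the worktop; x along the bar, z up; bar centre line 50 mm above the origin.
- bar_mid (a point): Middle of the crossbar, on the screw axis, 198 mm above the worktop. Screw: friction 0.60 N m to turn it with the foot free (12 N across the bar 50 mm from the axis), same every time. Each newton of clamping adds 0.0038 N m (80 N: 0.91 N m in all, 18 N at 50 mm). The sprung foot takes 40 N per mm. Needs 0.6 to 1.15 turns to touch. It stays where it is left and does not run back.
- rack: Loose wooden vial rack, 60 mm wide (its x), 180 mm long (its y), 50 mm high, about 0.19 kg, holes in its top board. Origin: centre of its underside; z up. It stands on the bed (underside 14 mm above the worktop) between the rails, drawn 45 to 80 mm out to the +y end. Fully home its rear end touches the back stop: centre 40 mm, front end 130 mm on the +y side of the screw axis.
- bottle: Bystander: amber glass bottle, open, 39 mm diameter, 87 mm high, on the worktop to the right of the press, nearer the robot; origin centre of underside.
- far_bottle: Bystander: another amber bottle, 39 mm diameter, 87 mm high, on the worktop, to the right of the press and farther from the robot; origin centre of underside.
- stamp: Bystander: hand stamp with a turned wooden handle, 23 x 48 x 69 mm, on the worktop to the left of the press; origin centre of underside.
Not all that is in view belongs to the job. Leave any white look-alike of the rack alone.

How it is judged:
On the way:
1. the rack is fully home against the back stop, not yet clamped (y of rack in the frame of press between 0.036 and 0.044 m and contact force between rack and press below 20 N), for 0.2 s.
At the end, for the whole second after the job is handed in: The rack stands flat and still on the bed with its centre 40 mm (within 4 mm) from the screw axis, against the back stop, and is pressed on the bed with 35 to 150 N; the bystanders are within 20 mm of where they stood (y of rack in the frame of press between 0.036 and 0.044 m and contact force between rack and press between 35 and 150 N and linear speed of rack below 0.01 m/s and angle between rack's own z axis and vertical below 0.03 rad and distance of each of bottle, far_bottle, stamp from where it was at the start of the episode below 0.02 m); the robot touches nothing.
It fails at once if the rack is pressed on the press with more than 180 N (contact force between rack and press above 180 N).
It fails at once if a bystander is knocked over (angle between any of bottle, far_bottle, stamp's own z axis and vertical above 0.6 rad).
It also fails if it takes over 72 s, if anything falls off the work surface, if the arm or the gripper's body presses on something with over 40 N, if the wrist force passes 120 N, or if a joint passes its speed limit or range.

## Robot

A 6-joint arm with a two-finger parallel gripper is mounted at the origin on a cart in front of the work surface, level with it; the furniture and walls round the work are solid. World frame = base frame: x ahead of the robot, y to its left, z up, the work surface at z = 0. Lengths are in m, angles in rad, forces in N, time in s.
With the tool pointing down it reaches from about 0.375 to 0.975 m from the base axis. Payload 3.8 kg.
Tool frame: the origin (TCP) lies at the very end of the fingers, on their centre line; the grasp point (between the pads) lies 19 mm behind it (bot.grip_point_offset is the distance from the TCP to the grasp point, in m); z points along the fingers, x is the direction in which the jaws open and shut, and the axes are right-handed (so a half turn about z gives the same grasp; the last joint's range is limited). The gripper opens to 85 mm and grips with 20 to 120 N. Pads are 22 mm wide; open, the fingers measure 114 mm over their backs; the gripper's body (76 mm by 85 mm) begins 54 mm behind the grasp point. The pads swing forward as they close: fully open they stand 13 mm farther back than shut.
Start: joints at [1.1, 0.264, 1.604, -0, 1.274, -0.037], TCP at [0.284, 0.612, 0.231] pointing down, gripper open.
Joint ranges: [-2.63, 2.63], [-0.94, 2.18], [0.31, 2.57], [-1.31, 4.45], [0, 2.66], [-2.55, 2.55]. Speed limits (rad/s): [2.57, 2.57, 3.14, 3.14, 3.14, 3.14].

## Interface

Orientations are given as a rotation vector (axis times angle).
In Python, from workcell import bot, read_camera gives the robot as it stands.
- The arm moves only by the tool arm_command, never from a script. Its argument "rows" is a list of rows, each an object with "delta_rot": the turn, a rotation vector about the tool's x, y, z in rad, a list of three; "xyz": the shift along the tool's x, y, z in m, a list of three; "gripper": the finger opening in m, from 0 to 0.0854. A call has 1 to 12 rows; each row shifts and turns the commanded pose from where the row before left it, along the tool's axes as they then stand; what a row does not reach is not made up. A row lasts 1/10 s, in which the tool goes at most 50 mm and 8.59 degrees, less where a joint would pass 70% of its speed; a pose out of reach is approached as far as the arm can. A call is refused whole if a number of a shift passes 0.05 or a number of a turn 0.15, either way. A call with a gripper value outside its range is refused whole. The fingers move at their own pace and stop on an object; "force" is the grip in N (left out, the last holds). Time passes only in rows, so rows that do not move let the fingers close. It gives the time, the measured TCP pose, the force and the opening at its end, in the units of the state.
- bot.read_state(): the state, without advancing time (a new reading comes with each control period).
- read_camera(name): name is "scene" or "top" or "wrist"; returns a dict with "pixels" (384x512x3 uint8, red, green, blue), "range_z" (384x512 float32, m along the optical axis (not along the pixel's ray), 0 where there is no reading), "intrinsics" (3x3 intrinsics, pixels), "camera_from_world" (4x4, takes a point from world to camera coordinates). Camera axes: x right, y up, looking along -z (the intrinsics and any distortion apply to the point x, -y, -z); pixel columns grow to the right and rows downward; lengths in m; the calibration is good to about 2 mm. The wrist camera is an equidistant fisheye: a pixel r from the principal point sees the ray r / f radians off the axis. A picture is of the moment at which its call begins.
- bot.finish_job(): hands the job in, once; it reports no verdict.
The state is a dict: "time": time; "q": joint angles; "joint_vel": joint speeds; "joint_torque": joint torques, N m; "tool_pos": TCP position; "tcp_rot": TCP orientation; "wrist_force": force on the tool from outside, world axes, zero at the start; "torque": the same for the moment, N m; "width": opening from 0.0 (shut) to 1.0 (fully open).
Only numpy, scipy, OpenCV 4.12 (cv2) and the standard library are available. Lean on these libraries where they do the work, as an engineer would, in place of code of your own. Each camera call takes 0.05 s, during which the arm holds its last target.

## Working session

There is one attempt and no reset: what is moved stays moved. The work goes in short steps, Python scripts to look and compute and a tool call to move; the robot and the scene stay as the last step left them, time stands still between calls to the robot, and variables do not carry over. Pictures are saved under pics/ and viewed, and the job is handed in when it is done.

Besides the shell and the picture viewer there is one more tool, called in YAML: its name, and indented under it one key for each argument. arm_command: Moves the arm, as the interface text tells. Its arguments: {"type":"object","properties":{"rows":{"type":"array","items":{"type":"object","properties":{"delta_rot":{"type":"array","items":{"type":"number"}},"xyz":{"type":"array","items":{"type":"number"}},"gripper":{"type":"number"}}}},"force":{"type":"number"}},"required":["rows"]}

```bash
ls; mkdir -p pics; python3 - <<'E'
from workcell import bot, read_camera
import cv2, numpy as np
print(bot.read_state())
for n in ("scene","top"):
    r=read_camera(n); cv2.imwrite(f"pics/{n}0.png",r["pixels"][:,:,::-1]); np.savez(f"{n}0.npz",**r)
    print(n,r["intrinsics"],r["camera_from_world"])
E
```

```text
pics
{'time': 0.0, 'q': array([ 1.10009245e+00,  2.64774520e-01,  1.60537420e+00,  2.52919441e-05,
        1.27367298e+00, -3.69010618e-02]), 'joint_vel': array([ 9.94551166e-04, -6.86294705e-04,  7.06155878e-05,  2.77626051e-04,
       -1.03954066e-03, -7.93285076e-05]), 'joint_torque': array([ 3.40249908e-04, -5.15117669e+01, -3.67307532e+01,  7.06334072e-05,
        1.28546098e-02, -1.17147188e-06]), 'tool_pos': array([0.28338611, 0.61183611, 0.2299475 ]), 'tcp_rot': array([ 2.64652579,  1.6907185 , -0.00303637]), 'wrist_force': array([-0.00900262, -0.44799582, -0.26439383]), 'torque': array([-0.01862682, -0.00039586, -0.00067554]), 'width': 0.998134782730442}
scene [[499.37431006   0.         259.66777573]
 [  0.         499.37431006 186.9814931 ]
 [  0.           0.           1.        ]] [[ 0.82303338 -0.56793173  0.0083429  -0.47466151]
 [ 0.27067884  0.40509006  0.87328976 -0.22725183]
 [-0.49934859 -0.71648838  0.48712974 -1.69064188]
 [ 0.          0.          0.          1.        ]]
top [[391.98351795   0.         249.48681632]
 [  0.         391.98351795 190.53633995]
 [  0.           0.           1.        ]] [[ 0.01430921 -0.99984184 -0.01056162 -0.05407912]
 [ 0.98941146  0.01263262  0.1445869  -0.54433887]
 [-0.14443061 -0.01251871  0.98943574 -1.1903376 ]
 [ 0.          0.          0.          1.        ]]
```

View pics/scene0.png

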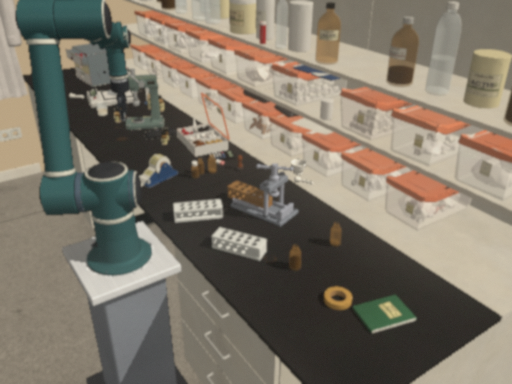

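View pics/top0.png

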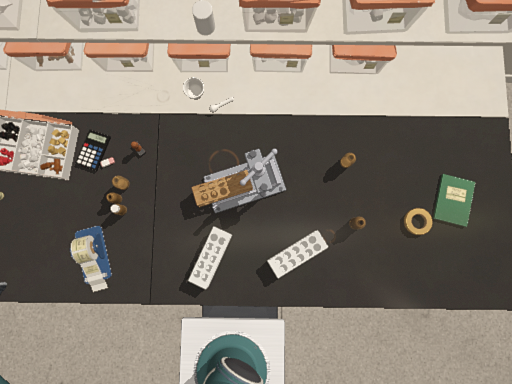

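The wooden rack in the press is at about (222,188) in the top view. The white look-alikes are at (210,258) and (298,254), and a white/red tray stands at far left (40,145). The press is at (250,180). I choose the brown rack on the grey bed and check it in a close crop.

```bash
cat > h.py <<'E'
import numpy as np, cv2
def load(n): return dict(np.load(n))
def proj(r,P):
    P=np.atleast_2d(P); T=r["camera_from_world"]; c=P@T[:3,:3].T+T[:3,3]
    K=r["intrinsics"]; return np.c_[K[0,0]*c[:,0]/-c[:,2]+K[0,2], K[1,1]*-c[:,1]/-c[:,2]+K[1,2]]
def cloud(r):
    z=r["range_z"]; K=r["intrinsics"]; v,u=np.mgrid[:z.shape[0],:z.shape[1]]
    c=np.stack([(u-K[0,2])/K[0,0]*z,-(v-K[1,2])/K[1,1]*z,-z],-1)
    T=r["camera_from_world"]; return (c-T[:3,3])@T[:3,:3]
E
python3 - <<'E'
from h import *
for n,(a,b,c,d) in (("top",(180,140,300,225)),("scene",(215,150,315,230))):
    r=load(n+"0.npz"); im=r["pixels"][b:d,a:c,::-1]
    cv2.imwrite(f"pics/{n}_crop.png",cv2.resize(im,None,fx=6.5,fy=6.5,interpolation=cv2.INTER_CUBIC))
r=load("top0.npz"); P=cloud(r)
for (u,v) in [(250,170),(222,188),(262,160),(280,190),(350,160),(358,223),(138,148),(120,183),(118,210),(298,254)]:
    print(u,v,P[v,u].round(3))
E
```

```text
250 170 [ 0.367 -0.062  1.256]
222 188 [0.554 0.041 0.026]
262 160 [ 0.607 -0.082  0.202]
280 190 [ 0.552 -0.144  0.011]
350 160 [ 0.638 -0.354  0.079]
358 223 [ 0.445 -0.372  0.083]
138 148 [0.68  0.314 0.031]
120 183 [0.559 0.352 0.068]
118 210 [0.476 0.356 0.061]
298 254 [ 0.35  -0.201  0.008]
```

View pics/top_crop.png

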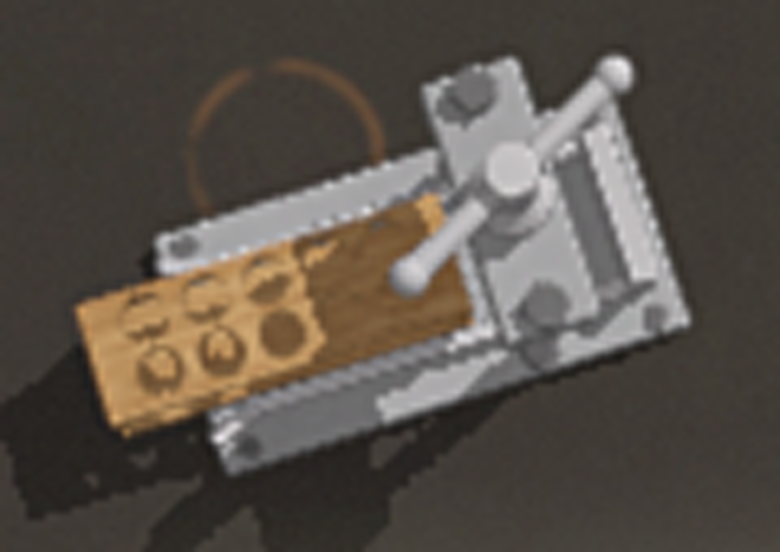

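View pics/scene_crop.png

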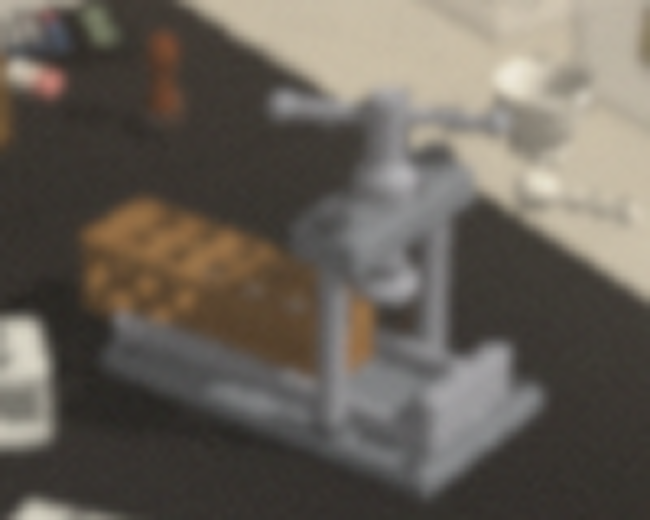

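```bash
cat >> h.py <<'E'
def ray(r,uv,z):
    T=r["camera_from_world"];K=r["intrinsics"];R=T[:3,:3];o=-R.T@T[:3,3]
    uv=np.atleast_2d(uv); d=np.c_[(uv[:,0]-K[0,2])/K[0,0],-(uv[:,1]-K[1,2])/K[1,1],-np.ones(len(uv))]@R
    t=(np.asarray(z)-o[2])/d[:,2]; return o+d*t[:,None]
E
python3 - <<'E'
from h import *
from scipy.optimize import least_squares
r=load("top0.npz")
f=lambda p:(np.array(p,float)+.5)/6.5-.5+np.array([180,140])
pts={ 'hub':((513,168),(0,0,.212)),'bedBR':((690,325),(-.062,-.075,.014)),'bedFR':((230,475),(-.062,.165,.014)),
 'bm1':((423,90),(.062,.023,.148)),'bm2':((520,57),(.062,-.023,.148)),'bm3':((605,303),(-.062,-.023,.148)),}
for k,(p,l) in pts.items(): print(k,ray(r,f(p),l[2]).round(4))
L=np.array([l for _,l in pts.values()]); U=np.array([f(p) for p,_ in pts.values()])
W=np.vstack([ray(r,u,l[2]) for u,l in zip(U,L)])
def tr(p,L): c,s=np.cos(p[2]),np.sin(p[2]); return np.c_[p[0]+c*L[:,0]-s*L[:,1],p[1]+s*L[:,0]+c*L[:,1],L[:,2]]
for sgn in (0.26,0.26+np.pi):
    s=least_squares(lambda p:(tr(p,L)-W)[:,:2].ravel(),[.58,-.07,sgn],loss='soft_l1',f_scale=.003)
    print(s.x,np.degrees(s.x[2]),s.cost,(tr(s.x,L)-W).round(4)[:,:2].tolist())
b=ray(r,f([(617,72),(408,278)]),.198); print(b,b.mean(0),np.linalg.norm(b[0]-b[1]),np.degrees(np.arctan2(*(b[0]-b[1])[[1,0]])))
rk=ray(r,f([(75,305),(120,432),(437,192),(475,325)]),.064);print('rack top',rk)
P=cloud(r)[140:225,180:300].reshape(-1,3)
for lo,hi in((.14,.152),(.205,.216),(.06,.068)):
    m=(P[:,2]>lo)&(P[:,2]<hi)&(P[:,0]>.45);print(lo,m.sum(),P[m].mean(0).round(4))
E
```

```text
hub [[ 0.5891 -0.0724  0.212 ]]
bedBR [[ 0.5533 -0.1623  0.014 ]]
bedFR [[0.4763 0.0623 0.014 ]]
bm1 [[ 0.6376 -0.0325  0.148 ]]
bm2 [[ 0.6532 -0.0756  0.148 ]]
bm3 [[ 0.5425 -0.1141  0.148 ]]
[ 0.58831411 -0.07300467  0.32935958] 18.870914050984283 1.578575573158804e-05 [[-0.0007, -0.0006], [0.0006, -0.0017], [0.0, 0.0007], [0.0019, 0.0013], [0.0012, 0.0009], [-0.0055, -0.0007]]
[ 0.58831411 -0.07300467  6.61254488] 378.87091345451324 1.578575573159301e-05 [[-0.0007, -0.0006], [0.0006, -0.0017], [0.0, 0.0007], [0.0019, 0.0013], [0.0012, 0.0009], [-0.0055, -0.0007]]
[[ 0.63424658 -0.11632204  0.198     ]
 [ 0.54425058 -0.02884646  0.198     ]] [ 0.58924858 -0.07258425  0.198     ] 0.12550402065110536 -44.18635006272041
rack top [[ 0.55168822  0.13310078  0.064     ]
 [ 0.49147071  0.10971382  0.064     ]
 [ 0.60836847 -0.03775555  0.064     ]
 [ 0.54451654 -0.05670782  0.064     ]]
0.14 407 [ 0.5846 -0.0722  0.1474]
0.205 97 [ 0.5866 -0.0702  0.2095]
0.06 589 [0.5493 0.0418 0.064 ]
```

arm_command:
  rows:
    - {"xyz": [-0.02,0.025,0],"gripper": 0.0}
    - {"xyz": [-0.028,0.035,0],"gripper": 0.0}
    - {"xyz": [-0.028,0.035,0],"gripper": 0.0}
    - {"xyz": [-0.028,0.035,0],"gripper": 0.0}
    - {"xyz": [-0.028,0.035,0],"gripper": 0.0}
    - {"xyz": [-0.028,0.035,0],"gripper": 0.0}
    - {"xyz": [-0.028,0.035,0],"gripper": 0.0}
    - {"xyz": [-0.028,0.035,0],"gripper": 0.0}
    - {"xyz": [-0.028,0.035,0],"gripper": 0.0}
    - {"xyz": [-0.028,0.035,0],"gripper": 0.0}
    - {"xyz": [-0.028,0.035,0],"gripper": 0.0}
    - {"xyz": [-0.023,0.028,0],"gripper": 0.0}

```text
invalid input
```

```bash
cat >> h.py <<'E'
from scipy.spatial.transform import Rotation as Ro
PX,PY,PA=.5884,-.0728,.3294
def w(x,y): c,s=np.cos(PA),np.sin(PA); return np.array([PX+c*x-s*y,PY+s*x+c*y])
def stat(tgt=None,psi=None):
    from workcell import bot
    s=bot.read_state(); R=Ro.from_rotvec(s["tcp_rot"]).as_matrix(); p=s["tool_pos"]
    yaw=np.arctan2(R[1,0],R[0,0]); d=np.array([p[0]-PX,p[1]-PY]); c,sn=np.cos(PA),np.sin(PA)
    print("t",round(s["time"],2),"pos",p.round(4),"press",np.array([c*d[0]+sn*d[1],-sn*d[0]+c*d[1]]).round(4),"yaw",round(np.degrees(yaw),2),"tilt",R[:3,2].round(3),"F",s["wrist_force"].round(2),"Fpress",round(c*s["wrist_force"][0]+sn*s["wrist_force"][1],2),round(-sn*s["wrist_force"][0]+c*s["wrist_force"][1],2),"M",s["torque"].round(2),"wid",round(float(s["width"]),3),"q1,q6",s["q"][[0,5]].round(3))
    if tgt is not None: print(" tool delta",(R.T@(np.array(tgt)-p)).round(4))
    if psi is not None:
        Rt=np.array([[np.cos(psi),np.sin(psi),0],[np.sin(psi),-np.cos(psi),0],[0,0,-1]]); print(" rot(tool)",Ro.from_matrix(R.T@Rt).as_rotvec().round(4))
    return s
E
python3 -c "
from h import *
stat([*w(0,.235),.035],PA)"
```

```text
t 0.1 pos [0.2834 0.6119 0.2301] press [-0.0671  0.7465] yaw 65.15 tilt [-0.001 -0.002 -1.   ] F [-0.73 -0.53  0.03] Fpress -0.86 -0.26 M [-0.04 -0.01 -0.  ] wid 1.003 q1,q6 [ 1.1   -0.037]
 tool delta [-0.3228  0.4021  0.1957]
 rot(tool) [8.000e-04 2.000e-03 8.076e-01]
```

arm_command:
  force: 40
  rows:
    - {"delta_rot": [0,0,0],"xyz": [-0.02,0.025,0],"gripper": 0.0}
    - {"delta_rot": [0,0,0],"xyz": [-0.028,0.035,0],"gripper": 0.0}
    - {"delta_rot": [0,0,0],"xyz": [-0.028,0.035,0],"gripper": 0.0}
    - {"delta_rot": [0,0,0],"xyz": [-0.028,0.035,0],"gripper": 0.0}
    - {"delta_rot": [0,0,0],"xyz": [-0.028,0.035,0],"gripper": 0.0}
    - {"delta_rot": [0,0,0],"xyz": [-0.028,0.035,0],"gripper": 0.0}
    - {"delta_rot": [0,0,0],"xyz": [-0.028,0.035,0],"gripper": 0.0}
    - {"delta_rot": [0,0,0],"xyz": [-0.028,0.035,0],"gripper": 0.0}
    - {"delta_rot": [0,0,0],"xyz": [-0.028,0.035,0],"gripper": 0.0}
    - {"delta_rot": [0,0,0],"xyz": [-0.028,0.035,0],"gripper": 0.0}
    - {"delta_rot": [0,0,0],"xyz": [-0.028,0.035,0],"gripper": 0.0}
    - {"delta_rot": [0,0,0],"xyz": [-0.023,0.027,0],"gripper": 0.0}

```text
time: 1.3
tool_pos: [0.5132, 0.1481, 0.231]
tcp_rot: [2.648, 1.69, -0.001]
wrist_force: [0.4, 0.6, 0.3]
width: -0.001
```

```bash
python3 -c "
from h import *
stat([*w(0,.235),.035],PA)"
```

```text
t 1.3 pos [0.5132 0.1481 0.231 ] press [0.0003 0.2333] yaw 65.09 tilt [-0. -0. -1.] F [0.41 0.64 0.35] Fpress 0.6 0.47 M [ 0.05 -0.01  0.01] wid -0.001 q1,q6 [ 0.234 -0.901]
 tool delta [ 0.0011 -0.0014  0.196 ]
 rot(tool) [2.000e-04 5.000e-04 8.066e-01]
```

arm_command:
  rows:
    - {"delta_rot": [0,0,0.134],"xyz": [0,0,0.01],"gripper": 0.0}
    - {"delta_rot": [0,0,0.134],"xyz": [0,0,0.01],"gripper": 0.0}
    - {"delta_rot": [0,0,0.134],"xyz": [0,0,0.01],"gripper": 0.0}
    - {"delta_rot": [0,0,0.135],"xyz": [0,0,0.01],"gripper": 0.0}
    - {"delta_rot": [0,0,0.135],"xyz": [0,0,0.01],"gripper": 0.0}
    - {"delta_rot": [0,0,0.135],"xyz": [0,0,0.01],"gripper": 0.0}
    - {"delta_rot": [0,0,0],"xyz": [0,-0.007,0.02],"gripper": 0.0}
    - {"delta_rot": [0,0,0],"xyz": [0,0,0.02],"gripper": 0.0}

```text
time: 2.1
tool_pos: [0.5103, 0.1575, 0.1306]
tcp_rot: [-3.099, -0.516, -0.0]
wrist_force: [-0.5, -0.2, -0.2]
width: 0.003
```

```bash
python3 -c "
from h import *
from workcell import read_camera
stat([*w(0,.235),.037],PA)
for n in ('wrist','top'):
  r=read_camera(n); cv2.imwrite('pics/%s1.png'%n,r['pixels'][:,:,::-1]); np.savez(n+'1.npz',**r)
im=r['pixels'][120:225,180:300,::-1];cv2.imwrite('pics/top1c.png',cv2.resize(im,None,fx=5,fy=5))
"
```

```text
t 2.1 pos [0.5103 0.1575 0.1306] press [0.0006 0.2431] yaw 18.91 tilt [ 0.  0. -1.] F [-0.48 -0.2  -0.25] Fpress -0.52 -0.03 M [ 0.05  0.04 -0.01] wid 0.003 q1,q6 [ 0.252 -0.078]
 tool delta [-0.0006  0.0082  0.0936]
 rot(tool) [-0.0003 -0.0003  0.0006]
```

View pics/wrist1.png

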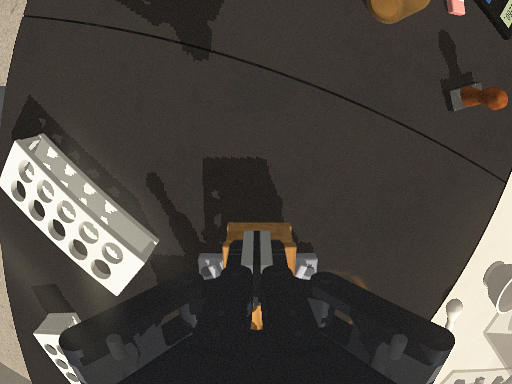

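View pics/top1c.png

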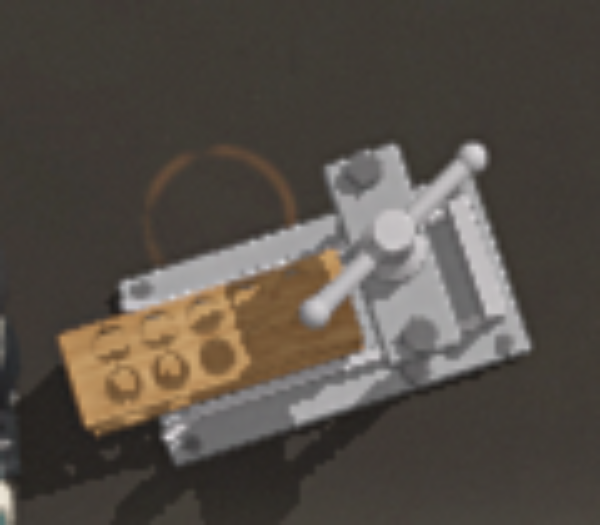

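```bash
python3 -c "
from h import *
r=load('wrist1.npz');T=r['camera_from_world'];K=r['intrinsics'];R=T[:3,:3];o=-R.T@T[:3,3];print(K[0],o)
print(r['range_z'][[215,222,226,230,236,240,245]][:,[230,240,285]])
im=r['pixels'][190:290,190:330,::-1];cv2.imwrite('pics/w1c.png',cv2.resize(im,None,fx=5,fy=5,interpolation=cv2.INTER_CUBIC))
def wr(u,v,z):
    a=np.array([u-K[0,2],v-K[1,2]])/K[0,0];t=np.linalg.norm(a);d=np.array([np.sin(t)*a[0]/t,-np.sin(t)*a[1]/t,-np.cos(t)])@R
    return o+d*(z-o[2])/d[2]
for v in (220,223,226,230,236,240):
  for z in (.064,.014):
    d=wr(235,v,z)[:2]-[PX,PY];c,s=np.cos(PA),np.sin(PA);print(v,z,c*d[0]+s*d[1],-s*d[0]+c*d[1])
"
```

```text
[297.31863964   0.         256.37472195] [0.48602076 0.22880794 0.27429282]
[[0.29438823 0.29498318 0.29556823]
 [0.2964836  0.2973209  0.2967145 ]
 [0.27211466 0.272513   0.27196506]
 [0.26261288 0.2639449  0.264956  ]
 [0.25025654 0.2502316  0.25066957]
 [0.24457815 0.14977045 0.243611  ]
 [0.14371121 0.14520322 0.23606402]]
220 0.064 -0.015843191913147397 0.2277059358346353
220 0.014 -0.01977365026248966 0.20611611305584937
223 0.064 -0.015907870269598973 0.22517292125104324
223 0.014 -0.019853706784505293 0.20298083954392743
226 0.064 -0.01597426239809649 0.22261708515149098
226 0.014 -0.019935884551355407 0.1998173183878918
230 0.064 -0.016065515105253392 0.21917235032065355
230 0.014 -0.02004883384011724 0.19555355064621385
236 0.064 -0.01620843194853014 0.21392184855404633
236 0.014 -0.020225731121339373 0.18905467013451988
240 0.064 -0.016307877936524967 0.21036275438977067
240 0.014 -0.020348821755734638 0.1846493525607594
```

View pics/w1c.png

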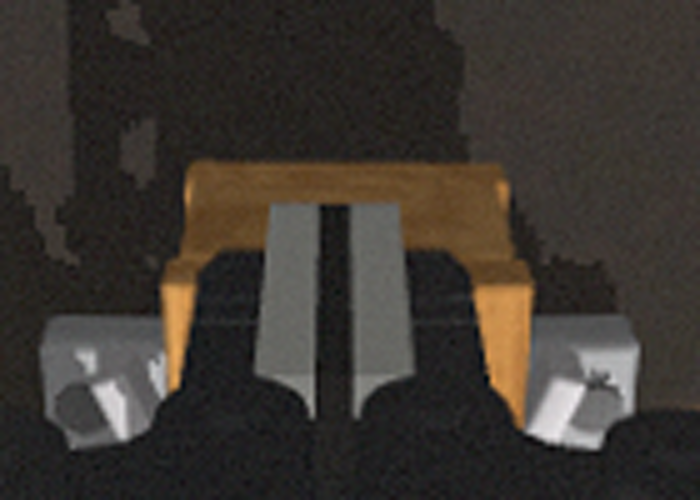

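The rack's front face sits at rows 222–243 in the wrist view, at press y ≈ 0.205. The fingers clear it, so I go down in front of the rack.

arm_command:
  rows:
    - {"delta_rot": [0,0,0],"xyz": [-0.001,0,0.02],"gripper": 0.0}
    - {"delta_rot": [0,0,0],"xyz": [0,0,0.03],"gripper": 0.0}
    - {"delta_rot": [0,0,0],"xyz": [0,0,0.03],"gripper": 0.0}
    - {"delta_rot": [0,0,0],"xyz": [0,0,0.015],"gripper": 0.0}
    - {"delta_rot": [0,0,0],"xyz": [0,0.01,0],"gripper": 0.0}
    - {"delta_rot": [0,0,0],"xyz": [0,0.008,0],"gripper": 0.0}
    - {"delta_rot": [0,0,0],"xyz": [0,0.008,0],"gripper": 0.0}
    - {"delta_rot": [0,0,0],"xyz": [0,0.008,0],"gripper": 0.0}
    - {"delta_rot": [0,0,0],"xyz": [0,0.008,0],"gripper": 0.0}

```text
time: 3.1
tool_pos: [0.5245, 0.1166, 0.0377]
tcp_rot: [-3.099, -0.515, -0.004]
wrist_force: [-1.5, 1.4, 1.0]
width: 0.003
```

```bash
python3 -c "
from h import *
stat([*w(0,.145),.036],PA)
"
```

```text
t 3.1 pos [0.5245 0.1166 0.0377] press [0.0008 0.1999] yaw 18.87 tilt [ 0.002  0.001 -1.   ] F [-1.48  1.4   1.01] Fpress -0.95 1.8 M [ 0.27  0.07 -0.03] wid 0.003 q1,q6 [ 0.172 -0.158]
 tool delta [-0.0008  0.0549  0.0017]
 rot(tool) [-0.     -0.0026 -0.    ]
```

arm_command:
  rows:
    - {"delta_rot": [0,0,0],"xyz": [-0.001,0.008,0],"gripper": 0.0}
    - {"delta_rot": [0,0,0],"xyz": [0,0.008,0],"gripper": 0.0}
    - {"delta_rot": [0,0,0],"xyz": [0,0.008,0],"gripper": 0.0}
    - {"delta_rot": [0,0,0],"xyz": [0,0.008,0],"gripper": 0.0}
    - {"delta_rot": [0,0,0],"xyz": [0,0.006,0],"gripper": 0.0}
    - {"delta_rot": [0,0,0],"xyz": [0,0.004,0],"gripper": 0.0}
    - {"delta_rot": [0,0,0],"xyz": [0,0.003,0],"gripper": 0.0}
    - {"delta_rot": [0,0,0],"xyz": [0,0.003,0],"gripper": 0.0}
    - {"delta_rot": [0,0,0],"xyz": [0,0.002,0],"gripper": 0.0}
    - {"delta_rot": [0,0,0],"xyz": [0,0.002,0],"gripper": 0.0}

```text
time: 4.1
tool_pos: [0.539, 0.0674, 0.0362]
tcp_rot: [-3.099, -0.516, 0.0]
wrist_force: [-0.5, 1.7, 1.0]
width: -0.002
```

```bash
python3 -c "
from h import *
stat([*w(0,.141),.036],PA)
"
```

```text
t 4.1 pos [0.539  0.0674 0.0362] press [-0.0014  0.1487] yaw 18.92 tilt [-0. -0. -1.] F [-0.45  1.73  1.02] Fpress 0.13 1.78 M [ 0.25  0.11 -0.03] wid -0.002 q1,q6 [ 0.079 -0.252]
 tool delta [0.0014 0.0077 0.0002]
 rot(tool) [-0.0001  0.0002  0.0008]
```

arm_command:
  rows:
    - {"delta_rot": [0,0,0],"xyz": [0,0.002,0],"gripper": 0.0}
    - {"delta_rot": [0,0,0],"xyz": [0,0.002,0],"gripper": 0.0}
    - {"delta_rot": [0,0,0],"xyz": [0,0.001,0],"gripper": 0.0}
    - {"delta_rot": [0,0,0],"xyz": [0,0,0],"gripper": 0.0}

```text
time: 4.5
tool_pos: [0.5407, 0.0625, 0.0362]
tcp_rot: [3.099, 0.516, -0.0]
wrist_force: [-0.4, 0.9, 0.1]
width: 0.001
```

```bash
python3 -c "
from h import *
stat([*w(0,.141),.036],PA)
"
```

```text
t 4.5 pos [0.5407 0.0625 0.0362] press [-0.0014  0.1434] yaw 18.91 tilt [ 0. -0. -1.] F [-0.42  0.92  0.09] Fpress -0.09 1.01 M [0.04 0.01 0.03] wid 0.001 q1,q6 [ 0.069 -0.26 ]
 tool delta [0.0014 0.0024 0.0002]
 rot(tool) [0.0003 0.0001 0.0006]
```

arm_command:
  rows:
    - {"delta_rot": [0,0,0],"xyz": [0,0.001,0],"gripper": 0.0}
    - {"delta_rot": [0,0,0],"xyz": [0,0.001,0],"gripper": 0.0}
    - {"delta_rot": [0,0,0],"xyz": [0,0.001,0],"gripper": 0.0}

```text
time: 4.8
tool_pos: [0.5414, 0.0602, 0.0362]
tcp_rot: [-3.098, -0.515, 0.0]
wrist_force: [-2.4, 5.7, 0.9]
width: 0.006
```

```bash
python3 -c "
from h import *
stat([*w(0,.141),.036],PA)
"
```

```text
t 4.8 pos [0.5414 0.0602 0.0362] press [-0.0014  0.141 ] yaw 18.89 tilt [-0.     0.001 -1.   ] F [-2.38  5.71  0.94] Fpress -0.41 6.18 M [ 0.87  0.28 -0.02] wid 0.006 q1,q6 [ 0.065 -0.266]
 tool delta [0.0014 0.     0.0002]
 rot(tool) [-0.0008  0.0002  0.0003]
```

arm_command:
  rows:
    - {"delta_rot": [0,0,0],"xyz": [0,0.0005,0],"gripper": 0.0}
    - {"delta_rot": [0,0,0],"xyz": [0,0,0],"gripper": 0.0}
    - {"delta_rot": [0,0,0],"xyz": [0,0,0],"gripper": 0.0}

```text
time: 5.1
tool_pos: [0.5414, 0.0602, 0.0362]
tcp_rot: [-3.098, -0.515, 0.001]
wrist_force: [-1.8, 5.5, 1.6]
width: 0.001
```

```bash
python3 -c "
from h import *
stat([*w(0,.141),.036],PA)
"
```

```text
t 5.1 pos [0.5414 0.0602 0.0362] press [-0.0014  0.1411] yaw 18.89 tilt [-0.001  0.001 -1.   ] F [-1.83  5.5   1.55] Fpress 0.05 5.8 M [0.72 0.18 0.02] wid 0.001 q1,q6 [ 0.064 -0.266]
 tool delta [0.0014 0.0001 0.0002]
 rot(tool) [-0.0014  0.0003  0.0002]
```

arm_command:
  rows:
    - {"delta_rot": [0,0,0],"xyz": [0,-0.004,0],"gripper": 0.0}
    - {"delta_rot": [0,0,0],"xyz": [0,-0.016,0],"gripper": 0.0}
    - {"delta_rot": [0,0,0],"xyz": [0,-0.01,-0.02],"gripper": 0.0}
    - {"delta_rot": [0,0,0],"xyz": [0,0,-0.045],"gripper": 0.05}
    - {"delta_rot": [0,0,0],"xyz": [0,0,-0.045],"gripper": 0.05}
    - {"delta_rot": [0,0,0],"xyz": [0,0,-0.045],"gripper": 0.05}
    - {"delta_rot": [0,0,0],"xyz": [0,0,-0.045],"gripper": 0.05}
    - {"delta_rot": [0,0,0],"xyz": [0,0,-0.02],"gripper": 0.05}

```text
time: 5.9
tool_pos: [0.534, 0.0888, 0.2619]
tcp_rot: [3.098, 0.517, 0.012]
wrist_force: [0.7, 0.3, 1.3]
width: 0.585
```

```bash
python3 -c "
from h import *
from workcell import read_camera
stat([*(np.array([PX,PY])+.047*np.array([np.cos(np.radians(-44.2)),np.sin(np.radians(-44.2))])),.26],np.radians(45.8))
stat([*(np.array([PX,PY])-.047*np.array([np.cos(np.radians(-44.2)),np.sin(np.radians(-44.2))])),.26],np.radians(45.8))
for n in ('wrist','top'):
  r=read_camera(n); cv2.imwrite('pics/%s2.png'%n,r['pixels'][:,:,::-1]); np.savez(n+'2.npz',**r)
im=r['pixels'][120:225,180:300,::-1];cv2.imwrite('pics/top2c.png',cv2.resize(im,None,fx=5,fy=5))
"
```

```text
t 5.9 pos [0.534  0.0888 0.2619] press [0.0008 0.1705] yaw 18.93 tilt [ 0.008  0.001 -1.   ] F [0.7  0.32 1.28] Fpress 0.77 0.08 M [0.02 0.01 0.04] wid 0.585 q1,q6 [ 0.119 -0.211]
 tool delta [0.0203 0.2124 0.0024]
 rot(tool) [ 0.0038 -0.0071 -0.4689]
t 5.9 pos [0.534  0.0888 0.2619] press [0.0008 0.1705] yaw 18.93 tilt [ 0.008  0.001 -1.   ] F [0.7  0.32 1.28] Fpress 0.77 0.08 M [0.02 0.01 0.04] wid 0.585 q1,q6 [ 0.119 -0.211]
 tool delta [-0.0222  0.1285  0.0019]
 rot(tool) [ 0.0038 -0.0071 -0.4689]
```

View pics/wrist2.png

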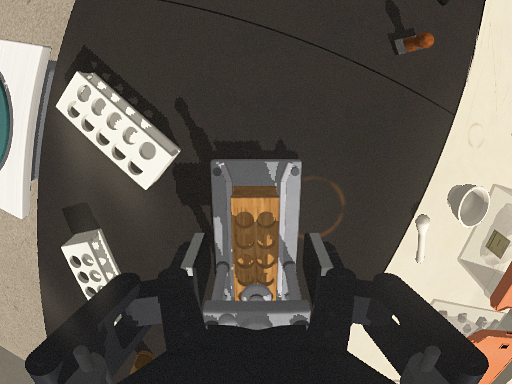

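View pics/top2c.png

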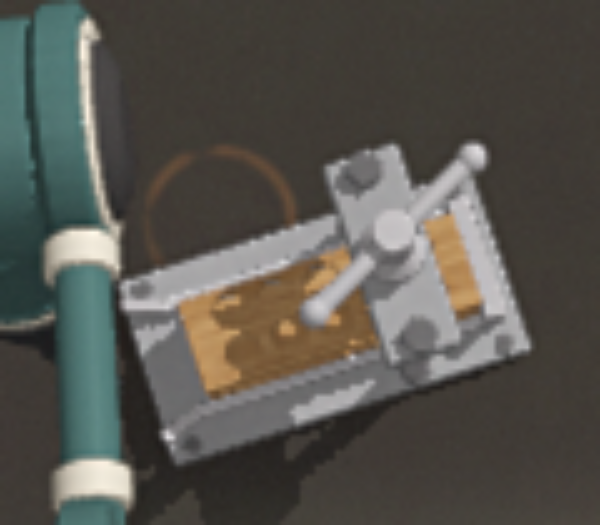

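arm_command:
  rows:
    - {"delta_rot": [0,0,0],"xyz": [-0.006,0.032,0],"gripper": 0.05}
    - {"delta_rot": [0,0,0],"xyz": [-0.006,0.032,0],"gripper": 0.05}
    - {"delta_rot": [0,0,0],"xyz": [-0.005,0.032,0],"gripper": 0.05}
    - {"delta_rot": [0,0,0],"xyz": [-0.005,0.032,0],"gripper": 0.05}
    - {"delta_rot": [0,0,-0.117],"xyz": [0,0,0],"gripper": 0.05}
    - {"delta_rot": [0,0,-0.117],"xyz": [0,0,0],"gripper": 0.05}
    - {"delta_rot": [0,0,-0.117],"xyz": [0,0,0],"gripper": 0.05}
    - {"delta_rot": [0,0,-0.118],"xyz": [0,0,0],"gripper": 0.05}
    - {"delta_rot": [0,0,0],"xyz": [0,0,0],"gripper": 0.05}

```text
time: 6.9
tool_pos: [0.5515, -0.0399, 0.254]
tcp_rot: [-2.893, -1.222, 0.005]
wrist_force: [0.2, -0.0, 0.0]
width: 0.585
```

```bash
cat >> h.py <<'E'
def ax(r=.047,end=1,z=.179):
    "end=1: tool held at -y side (axis at tool +y)"
    s=stat(); R=Ro.from_rotvec(s["tcp_rot"]).as_matrix(); p=s["tool_pos"]
    d=R.T@(np.array([PX,PY,z])-p); print(" axis in tool",d.round(4)); 
    F=R.T@s["wrist_force"]; print(" F tool",F.round(2),"Mz about axis",round(float(s["torque"][2]+ (p[0]-PX)*s["wrist_force"][1]-(p[1]-PY)*s["wrist_force"][0]),3))
def wcam(name):
    from workcell import read_camera
    r=read_camera('wrist'); cv2.imwrite(f'pics/{name}.png',r['pixels'][:,:,::-1]); np.savez(f'{name}.npz',**r); return r
E
python3 -c "
from h import *
ax();r=wcam('w3')
T=r['camera_from_world'];K=r['intrinsics']
def pw(P):
    c=T[:3,:3]@P+T[:3,3];x,y=c[0],-c[1];z=-c[2];h=np.hypot(x,y);t=np.arctan2(h,z);return K[0,0]*t*x/h+K[0,2],K[1,1]*t*y/h+K[1,2]
for a in (0,.047,.061):
  print(pw(np.array([PX-a*np.cos(np.radians(-44.2)),PY-a*np.sin(np.radians(-44.2)),.198])))
"
```

```text
t 6.9 pos [ 0.5515 -0.0399  0.254 ] press [-0.0243  0.043 ] yaw 45.8 tilt [-0.003  0.    -1.   ] F [ 0.2 -0.   0. ] Fpress 0.19 -0.07 M [ 0.02 -0.04  0.02] wid 0.585 q1,q6 [-0.117 -0.917]
 axis in tool [0.0023 0.0495 0.0748]
 F tool [ 0.14  0.15 -0.  ] Mz about axis 0.011
(np.float64(259.9450685803465), np.float64(265.30990251506114))
(np.float64(260.2736877121807), np.float64(209.6166065844896))
(np.float64(260.3621820409643), np.float64(191.08662634287072))
```

View pics/w3.png

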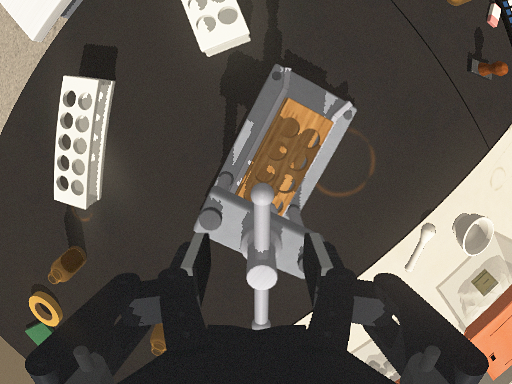

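arm_command:
  rows:
    - {"delta_rot": [0,0,0],"xyz": [0.0025,0.003,0.015],"gripper": 0.05}
    - {"delta_rot": [0,0,0],"xyz": [0,0,0.025],"gripper": 0.05}
    - {"delta_rot": [0,0,0],"xyz": [0,0,0.025],"gripper": 0.05}
    - {"delta_rot": [0,0,0],"xyz": [0,0,0.01],"gripper": 0.05}
    - {"delta_rot": [0,0,0],"xyz": [0,0,0],"gripper": 0.03}
    - {"delta_rot": [0,0,0],"xyz": [0,0,0],"gripper": 0.015}
    - {"delta_rot": [0,0,0],"xyz": [0,0,0],"gripper": 0.0}
    - {"delta_rot": [0,0,0],"xyz": [0,0,0],"gripper": 0.0}

```text
time: 7.75
tool_pos: [0.5577, -0.0407, 0.1825]
tcp_rot: [2.893, 1.221, 0.004]
wrist_force: [2.2, -0.1, -0.3]
width: 0.121
```

```bash
python3 -c "
from h import *
ax()"
```

```text
t 7.75 pos [ 0.5577 -0.0407  0.1825] press [-0.0187  0.0403] yaw 45.76 tilt [ 0.003 -0.    -1.   ] F [ 2.2  -0.1  -0.28] Fpress 2.05 -0.81 M [ 0.06 -0.16  0.  ] wid 0.121 q1,q6 [-0.118 -0.916]
 axis in tool [-0.0016  0.0444  0.0036]
 F tool [1.47 1.65 0.29] Mz about axis -0.065
```

arm_command:
  rows:
    - {"delta_rot": [0,0,0.06],"xyz": [0.0027,0.0001,0],"gripper": 0.0}
    - {"delta_rot": [0,0,0.12],"xyz": [0.0053,0.0003,0],"gripper": 0.0}
    - {"delta_rot": [0,0,0.12],"xyz": [0.0053,0.0003,0],"gripper": 0.0}
    - {"delta_rot": [0,0,0.12],"xyz": [0.0053,0.0003,0],"gripper": 0.0}
    - {"delta_rot": [0,0,0.12],"xyz": [0.0053,0.0003,0],"gripper": 0.0}

```text
time: 8.25
tool_pos: [0.5772, -0.0289, 0.1825]
tcp_rot: [3.115, 0.4, 0.001]
wrist_force: [-1.1, -1.4, 0.1]
width: 0.123
```

```bash
python3 -c "
from h import *
ax()"
```

```text
t 8.25 pos [ 0.5772 -0.0289  0.1825] press [0.0037 0.0452] yaw 14.64 tilt [ 0.001 -0.001 -1.   ] F [-1.14 -1.41  0.14] Fpress -1.54 -0.96 M [-0.14  0.27  0.5 ] wid 0.123 q1,q6 [-0.093 -0.348]
 axis in tool [-0.0003  0.0453  0.0036]
 F tool [-1.46  1.08 -0.14] Mz about axis 0.567
```

arm_command:
  rows:
    - {"delta_rot": [0,0,0.13],"xyz": [0.0059,0.0004,0],"gripper": 0.0}
    - {"delta_rot": [0,0,0.13],"xyz": [0.0059,0.0004,0],"gripper": 0.0}
    - {"delta_rot": [0,0,0.13],"xyz": [0.0059,0.0004,0],"gripper": 0.0}
    - {"delta_rot": [0,0,0.13],"xyz": [0.0059,0.0004,0],"gripper": 0.0}
    - {"delta_rot": [0,0,0.13],"xyz": [0.0059,0.0004,0],"gripper": 0.0}
    - {"delta_rot": [0,0,0.13],"xyz": [0.0059,0.0004,0],"gripper": 0.0}
    - {"delta_rot": [0,0,0.13],"xyz": [0.0059,0.0004,0],"gripper": 0.0}
    - {"delta_rot": [0,0,0.13],"xyz": [0.0059,0.0004,0],"gripper": 0.0}
    - {"delta_rot": [0,0,0.13],"xyz": [0.0059,0.0004,0],"gripper": 0.0}
    - {"delta_rot": [0,0,0.13],"xyz": [0.0059,0.0004,0],"gripper": 0.0}

```text
time: 9.25
tool_pos: [0.6285, -0.0485, 0.1826]
tcp_rot: [-2.72, 1.567, -0.0]
wrist_force: [-0.6, 5.0, 1.2]
width: 0.116
```

```bash
python3 -c "
from h import *
ax()"
```

```text
t 9.25 pos [ 0.6285 -0.0485  0.1826] press [0.0458 0.01  ] yaw -59.88 tilt [ 0.001  0.002 -1.   ] F [-0.61  5.04  1.18] Fpress 1.06 4.97 M [0.68 0.11 0.45] wid 0.116 q1,q6 [-0.118  0.927]
 axis in tool [0.0009 0.0469 0.0035]
 F tool [-4.67 -2.01 -1.17] Mz about axis 0.669
```

arm_command:
  rows:
    - {"delta_rot": [0,0,0.13],"xyz": [0.0059,0.0005,0],"gripper": 0.0}
    - {"delta_rot": [0,0,0.13],"xyz": [0.0059,0.0005,0],"gripper": 0.0}
    - {"delta_rot": [0,0,0.13],"xyz": [0.0059,0.0005,0],"gripper": 0.0}
    - {"delta_rot": [0,0,0.13],"xyz": [0.0059,0.0005,0],"gripper": 0.0}
    - {"delta_rot": [0,0,0.13],"xyz": [0.0059,0.0005,0],"gripper": 0.0}
    - {"delta_rot": [0,0,0.13],"xyz": [0.0059,0.0005,0],"gripper": 0.0}
    - {"delta_rot": [0,0,0.13],"xyz": [0.0059,0.0005,0],"gripper": 0.0}
    - {"delta_rot": [0,0,0.13],"xyz": [0.0059,0.0005,0],"gripper": 0.0}
    - {"delta_rot": [0,0,0.13],"xyz": [0.0059,0.0005,0],"gripper": 0.0}
    - {"delta_rot": [0,0,0.13],"xyz": [0.0059,0.0005,0],"gripper": 0.0}
    - {"delta_rot": [0,0,0.11],"xyz": [0.005,0.0004,0],"gripper": 0.0}
    - {"delta_rot": [0,0,0],"xyz": [0,0,0],"gripper": 0.0}

```text
time: 10.45
tool_pos: [0.6186, -0.1072, 0.1826]
tcp_rot: [-1.057, 2.952, -0.001]
wrist_force: [5.1, 3.5, -2.4]
width: 0.123
```

```bash
python3 -c "
from h import *
ax()"
```

```text
t 10.45 pos [ 0.6186 -0.1072  0.1826] press [ 0.0174 -0.0423] yaw -140.6 tilt [ 0.006  0.001 -1.   ] F [ 5.08  3.54 -2.4 ] Fpress 5.95 1.71 M [ 0.4  -0.76 -0.15] wid 0.123 q1,q6 [-0.212  2.241]
 axis in tool [0.0015 0.0457 0.0035]
 F tool [-6.16 -0.48  2.43] Mz about axis 0.127
```

arm_command:
  rows:
    - {"delta_rot": [0,0,0],"xyz": [0,0,0],"gripper": 0.05}
    - {"delta_rot": [0,0,0],"xyz": [0,0,0],"gripper": 0.05}
    - {"delta_rot": [0,0,0],"xyz": [0,0,0],"gripper": 0.05}
    - {"delta_rot": [0,0,0],"xyz": [0,0,-0.02],"gripper": 0.05}
    - {"delta_rot": [0,0,0],"xyz": [0,0,-0.04],"gripper": 0.05}
    - {"delta_rot": [0,0,0],"xyz": [0.001,0.03,-0.01],"gripper": 0.05}
    - {"delta_rot": [0,0,0],"xyz": [0.001,0.03,0],"gripper": 0.05}
    - {"delta_rot": [0,0,0],"xyz": [0,0.031,0],"gripper": 0.05}
    - {"delta_rot": [0,0,-0.14],"xyz": [0,0,0],"gripper": 0.05}
    - {"delta_rot": [0,0,-0.14],"xyz": [0,0,0],"gripper": 0.05}
    - {"delta_rot": [0,0,-0.14],"xyz": [0,0,0],"gripper": 0.05}
    - {"delta_rot": [0,0,-0.14],"xyz": [0,0,0],"gripper": 0.05}

```text
time: 11.65
tool_pos: [0.5568, -0.0389, 0.2517]
tcp_rot: [-1.846, 2.542, -0.001]
wrist_force: [0.1, -0.6, 0.2]
width: 0.59
```

arm_command:
  rows:
    - {"delta_rot": [0,0,-0.14],"xyz": [0,0,0],"gripper": 0.05}
    - {"delta_rot": [0,0,-0.14],"xyz": [0,0,0],"gripper": 0.05}
    - {"delta_rot": [0,0,-0.14],"xyz": [0,0,0],"gripper": 0.05}
    - {"delta_rot": [0,0,-0.14],"xyz": [0,0,0],"gripper": 0.05}
    - {"delta_rot": [0,0,-0.14],"xyz": [0,0,0],"gripper": 0.05}
    - {"delta_rot": [0,0,-0.14],"xyz": [0,0,0],"gripper": 0.05}
    - {"delta_rot": [0,0,-0.14],"xyz": [0,0,0],"gripper": 0.05}
    - {"delta_rot": [0,0,-0.14],"xyz": [0,0,0],"gripper": 0.05}
    - {"delta_rot": [0,0,-0.14],"xyz": [0,0,0],"gripper": 0.05}
    - {"delta_rot": [0,0,-0.14],"xyz": [0,0,0],"gripper": 0.05}
    - {"delta_rot": [0,0,-0.14],"xyz": [0,0,0],"gripper": 0.05}
    - {"delta_rot": [0,0,-0.14],"xyz": [0,0,0],"gripper": 0.05}

```text
time: 12.85
tool_pos: [0.5568, -0.0391, 0.2516]
tcp_rot: [3.125, -0.322, 0.0]
wrist_force: [-0.9, 0.8, -0.7]
width: 0.588
```

arm_command:
  rows:
    - {"delta_rot": [0,0,-0.14],"xyz": [0,0,0],"gripper": 0.05}
    - {"delta_rot": [0,0,-0.14],"xyz": [0,0,0],"gripper": 0.05}
    - {"delta_rot": [0,0,-0.14],"xyz": [0,0,0],"gripper": 0.05}
    - {"delta_rot": [0,0,-0.14],"xyz": [0,0,0],"gripper": 0.05}
    - {"delta_rot": [0,0,-0.14],"xyz": [0,0,0],"gripper": 0.05}
    - {"delta_rot": [0,0,-0.14],"xyz": [0,0,0],"gripper": 0.05}
    - {"delta_rot": [0,0,-0.06],"xyz": [0,0,0],"gripper": 0.05}
    - {"delta_rot": [0,0,0],"xyz": [0,0,0],"gripper": 0.05}

```text
time: 13.65
tool_pos: [0.5568, -0.0391, 0.2515]
tcp_rot: [2.957, 1.061, 0.0]
wrist_force: [-0.4, -0.2, 0.5]
width: 0.58
```

```bash
python3 -c "
from h import *
ax();wcam('w4')"
```

```text
t 13.65 pos [ 0.5568 -0.0391  0.2515] press [-0.019   0.0421] yaw 39.47 tilt [ 0. -0. -1.] F [-0.44 -0.17  0.51] Fpress -0.48 -0.02 M [-0.05 -0.09 -0.03] wid 0.58 q1,q6 [-0.115 -0.803]
 axis in tool [0.0029 0.0461 0.0725]
 F tool [-0.45 -0.15 -0.51] Mz about axis -0.006
```

View pics/w4.png

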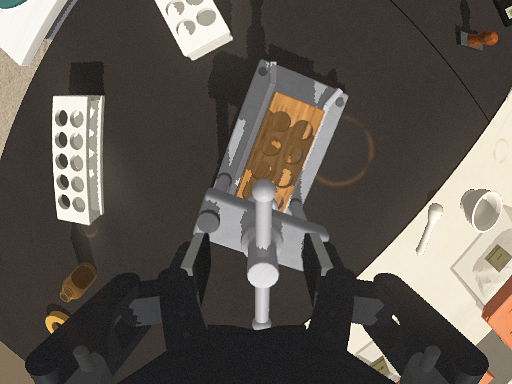

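arm_command:
  rows:
    - {"delta_rot": [0,0,0],"xyz": [0.003,0.001,0.015],"gripper": 0.05}
    - {"delta_rot": [0,0,0],"xyz": [0,0,0.025],"gripper": 0.05}
    - {"delta_rot": [0,0,0],"xyz": [0,0,0.022],"gripper": 0.05}
    - {"delta_rot": [0,0,0],"xyz": [0,0,0.009],"gripper": 0.05}
    - {"delta_rot": [0,0,0],"xyz": [0,0,0],"gripper": 0.03}
    - {"delta_rot": [0,0,0],"xyz": [0,0,0],"gripper": 0.015}
    - {"delta_rot": [0,0,0],"xyz": [0,0,0],"gripper": 0.0}
    - {"delta_rot": [0,0,0],"xyz": [0,0,0],"gripper": 0.0}
    - {"delta_rot": [0,0,0.06],"xyz": [0.0027,0.0001,0],"gripper": 0.0}
    - {"delta_rot": [0,0,0.12],"xyz": [0.0054,0.0004,0],"gripper": 0.0}
    - {"delta_rot": [0,0,0.12],"xyz": [0.0054,0.0004,0],"gripper": 0.0}

```text
time: 14.8
tool_pos: [0.5716, -0.031, 0.1815]
tcp_rot: [3.083, 0.602, 0.0]
wrist_force: [-1.1, 0.7, 0.1]
width: 0.126
```

```bash
python3 -c "
from h import *
ax()"
```

```text
t 14.8 pos [ 0.5716 -0.031   0.1815] press [-0.0024  0.045 ] yaw 22.09 tilt [ 0.    -0.001 -1.   ] F [-1.08  0.74  0.07] Fpress -0.78 1.05 M [0.07 0.26 0.55] wid 0.126 q1,q6 [-0.097 -0.483]
 axis in tool [-0.0001  0.045   0.0025]
 F tool [-0.72 -1.09 -0.07] Mz about axis 0.582
```

arm_command:
  rows:
    - {"delta_rot": [0,0,0.12],"xyz": [0.0054,0.0003,0],"gripper": 0.0}
    - {"delta_rot": [0,0,0.12],"xyz": [0.0054,0.0003,0],"gripper": 0.0}
    - {"delta_rot": [0,0,0.12],"xyz": [0.0054,0.0003,0],"gripper": 0.0}
    - {"delta_rot": [0,0,0.12],"xyz": [0.0054,0.0003,0],"gripper": 0.0}

```text
time: 15.2
tool_pos: [0.5928, -0.0272, 0.1815]
tcp_rot: [-3.138, 0.148, -0.0]
wrist_force: [-1.5, 1.9, 1.4]
width: 0.121
```

```bash
python3 -c "
from h import *
ax()"
```

```text
t 15.2 pos [ 0.5928 -0.0272  0.1815] press [0.0189 0.0418] yaw -5.41 tilt [ 0.  0. -1.] F [-1.54  1.87  1.41] Fpress -0.85 2.27 M [0.26 0.29 0.54] wid 0.121 q1,q6 [-0.088  0.006]
 axis in tool [-0.0001  0.0458  0.0025]
 F tool [-1.71 -1.72 -1.41] Mz about axis 0.621
```

arm_command:
  rows:
    - {"delta_rot": [0,0,0.12],"xyz": [0.0054,0.0003,0],"gripper": 0.0}
    - {"delta_rot": [0,0,0.12],"xyz": [0.0054,0.0003,0],"gripper": 0.0}
    - {"delta_rot": [0,0,0.12],"xyz": [0.0054,0.0003,0],"gripper": 0.0}

```text
time: 15.5
tool_pos: [0.6086, -0.0311, 0.1815]
tcp_rot: [-3.06, 0.708, -0.0]
wrist_force: [-0.5, 3.5, 0.3]
width: 0.128
```

```bash
python3 -c "
from h import *
ax()"
```

```text
t 15.5 pos [ 0.6086 -0.0311  0.1815] press [0.0326 0.0329] yaw -26.04 tilt [ 0.     0.001 -1.   ] F [-0.46  3.55  0.29] Fpress 0.71 3.51 M [0.5  0.17 0.51] wid 0.128 q1,q6 [-0.093  0.362]
 axis in tool [0.0002 0.0463 0.0024]
 F tool [-1.97 -2.98 -0.29] Mz about axis 0.596
```

arm_command:
  rows:
    - {"delta_rot": [0,0,0.12],"xyz": [0.0054,0.0005,0],"gripper": 0.0}
    - {"delta_rot": [0,0,0.12],"xyz": [0.0054,0.0005,0],"gripper": 0.0}
    - {"delta_rot": [0,0,0.12],"xyz": [0.0054,0.0005,0],"gripper": 0.0}

```text
time: 15.8
tool_pos: [0.622, -0.0404, 0.1815]
tcp_rot: [-2.882, 1.243, -0.001]
wrist_force: [0.4, 6.1, 0.7]
width: 0.123
```

```bash
python3 -c "
from h import *
ax()"
```

```text
t 15.8 pos [ 0.622  -0.0404  0.1815] press [0.0423 0.0198] yaw -46.68 tilt [ 0.002  0.002 -1.   ] F [0.36 6.1  0.67] Fpress 2.31 5.65 M [ 0.88 -0.14  0.46] wid 0.123 q1,q6 [-0.106  0.707]
 axis in tool [0.0006 0.0467 0.0024]
 F tool [-4.19 -4.45 -0.65] Mz about axis 0.658
```

arm_command:
  rows:
    - {"delta_rot": [0,0,0.12],"xyz": [0.0054,0.0005,0],"gripper": 0.0}
    - {"delta_rot": [0,0,0.12],"xyz": [0.0054,0.0005,0],"gripper": 0.0}
    - {"delta_rot": [0,0,0.12],"xyz": [0.0054,0.0005,0],"gripper": 0.0}

```text
time: 16.1
tool_pos: [0.6312, -0.0538, 0.1815]
tcp_rot: [-2.611, 1.738, -0.003]
wrist_force: [3.4, 6.5, -0.9]
width: 0.12
```

```bash
python3 -c "
from h import *
ax()"
```

```text
t 16.1 pos [ 0.6312 -0.0538  0.1815] press [0.0467 0.0041] yaw -67.31 tilt [ 0.004  0.003 -1.   ] F [ 3.44  6.54 -0.91] Fpress 5.37 5.07 M [ 1.01 -0.58  0.43] wid 0.12 q1,q6 [-0.126  1.047]
 axis in tool [0.001  0.0469 0.0023]
 F tool [-4.7  -5.69  0.95] Mz about axis 0.643
```

arm_command:
  rows:
    - {"delta_rot": [0,0,0.12],"xyz": [0.0055,0,0],"gripper": 0.0}
    - {"delta_rot": [0,0,0.12],"xyz": [0.0055,0,0],"gripper": 0.0}
    - {"delta_rot": [0,0,0.12],"xyz": [0.0055,0.0001,0],"gripper": 0.0}

```text
time: 16.4
tool_pos: [0.6351, -0.0698, 0.1815]
tcp_rot: [-2.258, 2.179, 0.0]
wrist_force: [0.5, 6.7, -0.1]
width: 0.124
```

```bash
python3 -c "
from h import *
ax()"
```

```text
t 16.4 pos [ 0.6351 -0.0698  0.1815] press [ 0.0451 -0.0123] yaw -87.94 tilt [ 0.002  0.003 -1.   ] F [ 0.46  6.72 -0.12] Fpress 2.61 6.21 M [ 1.   -0.15  0.3 ] wid 0.124 q1,q6 [-0.15   1.384]
 axis in tool [0.0013 0.0468 0.0024]
 F tool [-6.7  -0.7   0.14] Mz about axis 0.615
```

arm_command:
  rows:
    - {"delta_rot": [0,0,0.12],"xyz": [0.0055,0.0002,0],"gripper": 0.0}
    - {"delta_rot": [0,0,0.12],"xyz": [0.0055,0.0002,0],"gripper": 0.0}
    - {"delta_rot": [0,0,0.12],"xyz": [0.0055,0.0002,0],"gripper": 0.0}

```text
time: 16.7
tool_pos: [0.633, -0.0859, 0.1815]
tcp_rot: [-1.831, 2.548, 0.002]
wrist_force: [1.9, 7.3, 0.4]
width: 0.127
```

```bash
python3 -c "
from h import *
ax()"
```

```text
t 16.7 pos [ 0.633  -0.0859  0.1815] press [ 0.038  -0.0268] yaw -108.58 tilt [ 0.002  0.003 -1.   ] F [1.92 7.31 0.43] Fpress 4.18 6.29 M [ 1.21 -0.21  0.32] wid 0.127 q1,q6 [-0.176  1.718]
 axis in tool [0.0018 0.0465 0.0025]
 F tool [-7.54  0.51 -0.4 ] Mz about axis 0.675
```

arm_command:
  rows:
    - {"delta_rot": [0,0,0.12],"xyz": [0.0055,0.0003,0],"gripper": 0.0}
    - {"delta_rot": [0,0,0.12],"xyz": [0.0055,0.0003,0],"gripper": 0.0}
    - {"delta_rot": [0,0,0.06],"xyz": [0.0028,0.0001,0],"gripper": 0.0}

```text
time: 17.0
tool_pos: [0.6272, -0.0978, 0.1815]
tcp_rot: [-1.431, 2.791, 0.003]
wrist_force: [3.2, 8.2, -1.1]
width: 0.123
```

```bash
python3 -c "
from h import *
ax()"
```

```text
t 17.0 pos [ 0.6272 -0.0978  0.1815] press [ 0.0286 -0.0362] yaw -125.71 tilt [ 0.003  0.004 -1.   ] F [ 3.2   8.19 -1.09] Fpress 5.68 6.71 M [ 1.37 -0.53  0.41] wid 0.123 q1,q6 [-0.196  1.996]
 axis in tool [0.0024 0.0461 0.0025]
 F tool [-8.52  2.18  1.14] Mz about axis 0.812
```

arm_command:
  rows:
    - {"delta_rot": [0,0,0.12],"xyz": [0.0055,0.0003,0],"gripper": 0.0}
    - {"delta_rot": [0,0,0.12],"xyz": [0.0055,0.0003,0],"gripper": 0.0}

```text
time: 17.2
tool_pos: [0.6203, -0.1057, 0.1815]
tcp_rot: [-1.086, 2.942, 0.004]
wrist_force: [4.4, 9.5, -2.2]
width: 0.122
```

```bash
python3 -c "
from h import *
ax()"
```

```text
t 17.2 pos [ 0.6203 -0.1057  0.1815] press [ 0.0195 -0.0414] yaw -139.49 tilt [ 0.004  0.004 -1.   ] F [ 4.37  9.47 -2.24] Fpress 7.2 7.55 M [ 1.49 -0.77  0.45] wid 0.122 q1,q6 [-0.211  2.222]
 axis in tool [0.0029 0.0457 0.0025]
 F tool [-9.46  4.36  2.3 ] Mz about axis 0.892
```

arm_command:
  rows:
    - {"delta_rot": [0,0,0.04],"xyz": [0.0018,0,0],"gripper": 0.0}

```text
time: 17.3
tool_pos: [0.6189, -0.1069, 0.1815]
tcp_rot: [-1.028, 2.963, 0.004]
wrist_force: [5.1, 9.2, -1.0]
width: 0.126
```

```bash
python3 -c "
from h import *
ax()
ax()"
```

```text
t 17.3 pos [ 0.6189 -0.1069  0.1815] press [ 0.0179 -0.0421] yaw -141.72 tilt [ 0.005  0.004 -1.   ] F [ 5.13  9.19 -1.03] Fpress 7.83 7.04 M [ 1.48 -0.83  0.5 ] wid 0.126 q1,q6 [-0.213  2.258]
 axis in tool [0.0029 0.0456 0.0025]
 F tool [-9.71  4.04  1.09] Mz about axis 0.952
t 17.3 pos [ 0.6189 -0.1069  0.1815] press [ 0.0179 -0.0421] yaw -141.72 tilt [ 0.005  0.004 -1.   ] F [ 5.13  9.19 -1.03] Fpress 7.83 7.04 M [ 1.48 -0.83  0.5 ] wid 0.126 q1,q6 [-0.213  2.258]
 axis in tool [0.0029 0.0456 0.0025]
 F tool [-9.71  4.04  1.09] Mz about axis 0.952
```

arm_command:
  rows:
    - {"delta_rot": [0,0,0],"xyz": [0,0,0],"gripper": 0.05}
    - {"delta_rot": [0,0,0],"xyz": [0,0,0],"gripper": 0.05}
    - {"delta_rot": [0,0,0],"xyz": [0,0,0],"gripper": 0.05}
    - {"delta_rot": [0,0,0],"xyz": [0,0,0],"gripper": 0.05}
    - {"delta_rot": [0,0,0],"xyz": [0,0,-0.02],"gripper": 0.05}
    - {"delta_rot": [0,0,0],"xyz": [0,0,-0.04],"gripper": 0.05}
    - {"delta_rot": [0,0,0],"xyz": [0,0,-0.04],"gripper": 0.05}
    - {"delta_rot": [0,0,0],"xyz": [0,-0.02,-0.03],"gripper": 0.05}
    - {"delta_rot": [0,0,0],"xyz": [0,0,0],"gripper": 0.05}

```text
time: 18.2
tool_pos: [0.633, -0.1275, 0.3172]
tcp_rot: [-1.029, 2.958, -0.011]
wrist_force: [0.3, -0.4, 0.8]
width: 0.59
```

```bash
python3 -c "
from h import *
from workcell import read_camera
ax();wcam('w5')
for n in ('top','scene'):
  r=read_camera(n); np.savez(n+'5.npz',**r)
  a,b,c,d=(180,120,300,225) if n=='top' else (215,140,315,230)
  cv2.imwrite('pics/%s5c.png'%n,cv2.resize(r['pixels'][b:d,a:c,::-1],None,fx=5,fy=5)); cv2.imwrite('pics/%s5.png'%n,r['pixels'][:,:,::-1])
"
```

```text
t 18.2 pos [ 0.633  -0.1275  0.3172] press [ 0.0245 -0.0662] yaw -141.63 tilt [ 0.011 -0.004 -1.   ] F [ 0.32 -0.39  0.78] Fpress 0.18 -0.48 M [-0.06  0.05  0.01] wid 0.59 q1,q6 [-0.237  2.235]
 axis in tool [0.0019 0.072  0.1375]
 F tool [-0.01 -0.51 -0.77] Mz about axis 0.013
```

View pics/w5.png

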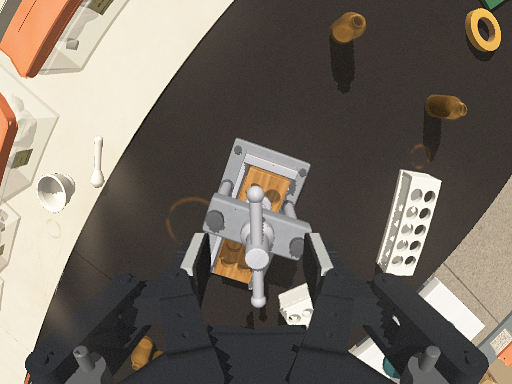

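View pics/scene5c.png

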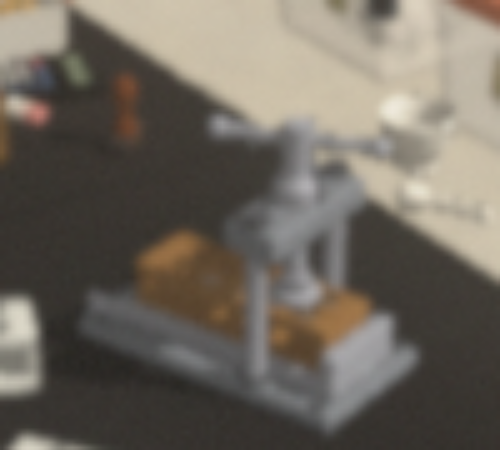

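View pics/top5.png

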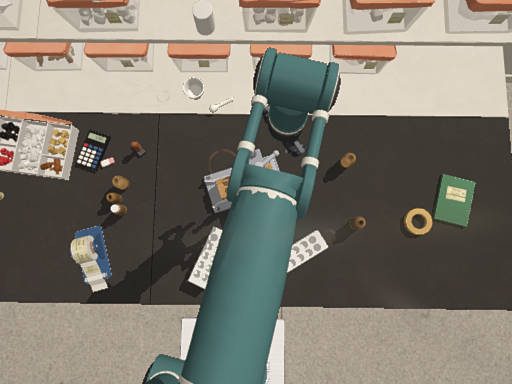

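The wrist and scene views show the foot resting on the rack and the rack against the stop. The bottles at (347,160) and (358,223) and the stamp at (138,148) in the top view have not moved. The hand is well clear, so I hand in.

```bash
python3 -c "
from workcell import bot
print(bot.finish_job(), bot.read_state()['time'])"
```

```text
the job is handed in; nothing more can be done
the job is handed in; nothing more can be done
```

The rack is home against the back stop and clamped at an estimated 80–90 N. I handed the job in at about 18 s of the 72 s allowed; no verdict is reported.

- **Rack:** I pushed it about 64 mm with closed fingers. It stopped at the expected spot, where the push force rose from about 2 N to a steady 6 N. I then backed off before clamping.
- **Handle:** It took two grasps, one on each end, for about 368° clockwise in total. The torque about the screw axis was about 0.60–0.65 N m with the foot free. It reached 0.89–0.95 N m at the end, which is where the 80–90 N estimate comes from.
- **Last checks:** With the hand lifted clear, the wrist force was about zero. The pictures show the foot on the rack, the rack at the stop, and the bottles and stamp where they stood.
- **Disagreement:** Torque rose more slowly with angle than the stated 40 N per mm predicts (about 0.22 against 0.31 N m over the last 31°). That leaves the clamp force uncertain by perhaps 15–20 N, still well inside 35–150 N.

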